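Fit the small-tube block to the heated shaker and lock it

ROBOT

A 6-joint arm with a two-finger parallel gripper is mounted at the origin on the work surface. World frame = base frame: x ahead of the robot, y to its left, z up, the work surface at z = 0. Lengths are in m, angles in degrees, forces in N, time in s.
With the tool pointing down it reaches from about 0.35 to 0.925 m from the base axis. Payload 6.4 kg.
Tool frame: the origin (TCP) lies midway between the tips of the shut fingers; the grasp point (between the pads) lies 19 mm behind it (env.grip_depth is the z of the grasp point in the tool frame, in m); z points along the fingers, y is the direction in which the jaws open and shut (so a half turn about z gives the same grasp; the last joint's range is limited). The gripper opens to 94 mm and grips with 3 to 60 N. Pads are 16 mm wide; open, the fingers measure 119 mm over their backs; the gripper's body (75 mm by 177 mm) begins 78 mm behind the grasp point.
Start: joints at [60.269, 14.043, 89.255, -0, 76.702, -9.975], TCP at [0.22, 0.612, 0.205] pointing down, gripper open.
Joint ranges: [-179.41, 179.41], [-58.25, 129.5], [7.25, 145.43], [-54.29, 234.29], [11.92, 165.04], [-157.13, 157.13]. Speed limits (degrees/s): [147.25, 147.25, 180, 180, 180, 180].

INTERFACE

Orientations are given as a 3x3 rotation matrix whose columns are the frame's x, y, z axes.
In Python, from plant import env, grab_frame, get_calibration gives the robot as it stands.
- The arm moves only by the tool play_rows, never from a script. Its arguments are lists of equal length, an entry for each row: "travel": the shift along the tool's x, y, z scaled (see below), a list of three; "angular": the turn, a rotation vector about the tool's x, y, z scaled (see below), a list of three; "hand": the closure, from 0 (fully open) to 1 (shut). In form: {"travel": [[dx, dy, dz], ...], "angular": [[ax, ay, az], ...], "hand": [hand, ...]}. A call has 1 to 10 rows; each row shifts and turns the commanded pose from where the row before left it, along the tool's axes as they then stand; what a row does not reach is not made up. The controller multiplies each number of a shift by 25 mm and each number of a turn by 5 degrees. A row lasts 1/8 s, in which the tool goes at most 62.5 mm and 10.7 degrees, less where a joint would pass 70% of its speed; a pose out of reach is approached as far as the arm can. A call with a number of a shift or a turn outside -1 to 1 is refused whole. A call with a gripper value outside its range is refused whole. The fingers move at their own pace and stop on an object; the grip force is fixed at half the most. Time passes only in rows, so rows that do not move let the fingers close. It gives the time, the measured TCP pose, the force and the opening at its end, in the units of the state.
- env.observe(): the state, without advancing time (a new reading comes with each control period).
- grab_frame(name): name is "scene" or "top" or "wrist"; returns the picture (384x512x3 uint8, blue, green, red); there is no depth.
- get_calibration(name): a dict with "fov_y" (degrees; the focal length in pixels is half the picture's height over the tangent of half this angle, whatever the lens; pixels are square), "cx", "cy" (the principal point, pixels), "k1" (the pictures are not rectified: a ray, as slopes to the right and down, at radius r is drawn at 1 + k1 r^2 times it, then the intrinsics apply), "R" (3x3) and "t" (3): a world point X has camera coordinates R X + t. Camera axes: x right, y down, z forward; pixel columns grow to the right and rows downward; lengths in m; the calibration is good to about 2 mm. A picture is of the moment at which its call begins: read the wrist's pose just before it. get_calibration takes no time and is no camera call; for the wrist camera it gives the pose at the moment of the call.
- env.finish_job(): hands the job in, once; it reports no verdict.
The state is a dict: "t": time; "joint_pos": joint angles; "qvel": joint speeds; "joint_torque": joint torques, N m; "tool_pos": TCP position; "eef_rot": TCP orientation; "ft_force": force on the tool from outside, world axes, zero at the start; "wrist_torque": the same for the moment, N m; "opening": finger opening in m.
Only numpy, scipy, OpenCV 4.12 (cv2) and the standard library are available. Lean on these libraries where they do the work, as an engineer would, in place of code of your own. Each camera call takes 0.05 s, during which the arm holds its last target. There are 200 camera calls.

TASK

Fit the aluminium block with the eighteen small wells onto the heated shaker: lower it gently, without dropping or forcing it, over the two locating pins until it lies flat and fully home on the platform (either way round). Then swing the red-knobbed catch over the end of the block as far as it goes to lock it in, and let go. Leave the block with three large wells, the tube rack, the slide box and the beaker where they are.

Things in the scene. Friction and masses are not known exactly. Their poses are not given: they have to be found in the camera images.
- block_center (a point): Centre (half-way up, 23 mm over the underside) of the block to fit: bare aluminium, 0.53 kg, 50 wide (x) x 146 long (y) x 46 mm high (z up), with 18 wells of 11 mm in its top. Its sides at x = -25 and +25 mm are flat and upright over the full height: the place to grip, near the middle of the length. At first it stands upright on the bench, right of the shaker.
- block_base (a point): Centre of the underside of that block, 23 mm below block_center, same axes. The block's foot, 10 mm thick, sticks out 23 mm as an ear at each end (the upper part is only 100 mm long). Each ear has a 12.4 mm hole right through: at (x +12, y +61) and (x -12, y -61) mm. Half a turn about z gives the same shape.
- spare_center (a point): Centre (23 mm up) of the other block, to be left alone: same outside shape, but with 3 wells of 28.5 mm in a row. The two blocks stand side by side on the bench, in either order.
- seat (a point): Centre of the place on the shaker's platform (180 x 70 mm) where the block's underside comes to lie, on the top face, 100 mm above the bench. z up, x away from the shaker's front panel, y along the platform towards the catch. When fitted, block_base coincides with seat and the block's y lies along seat's +y or -y, the pins through the holes in the ears.
- pin_a (a point): Tip of the steel locating pin next to the catch, at (x +12, y +61, z +16) mm from seat. The pin is 10 mm thick for 8 mm above the platform, then tapers to 4 mm at the tip, 16 mm up.
- pin_b (a point): Tip of the other pin, alike, at (x -12, y -61, z +16) mm from seat.
- mixer: The white heated shaker, fixed on the bench: 240 deep (x) x 260 wide (y) x 90 mm high, with a sloping panel at its front (-x). Origin under its middle, axes as seat; seat is at (x +25, y -14, z +100) mm.
- catch_pivot (a point): Upright hinge axis of the catch, 15 mm above the platform's top face, at (x -12, y +89) mm from seat; axes as seat. The catch is a flat steel lever, 10 mm wide, 12 to 18 mm above the platform: a handle with the knob to one side of the axis, a 26 mm tongue to the other.
- catch_knob (a point): Middle of the catch's red knob, an upright round post 15 mm thick that moves with the catch, 42 mm from its axis. This point is 36 mm above the platform's top face; the post stands free from 18 to 49 mm above that face.
- catch (a joint): Turn of the catch, rad; grows anticlockwise from above. 0: locked, at its stop, knob along seat's +y from the axis, tongue 10 mm over the block's ear and 2 mm above it (a block not fully home is in its way). 1.57: open, knob on seat's -x side of the axis. Range 0 to 1.8, starts open at 1.40 to 1.75. Stays where it is left; about 2 N at the knob turns it.
- tube_rack_center (a point): Centre (29 mm up) of the blue tube rack with capped tubes, 64 x 150 x 70 mm high, to be left alone.
- slide_box_center (a point): Centre (17 mm up) of the red and white carton of slides, 56 x 82 x 34 mm, to be left alone.
- beaker_center (a point): Centre (47 mm up) of the glass beaker, 72 mm across, 95 mm high, to be left alone.
Mind the look-alikes: they are no part of the job. What is shaped like the part that bears block_center but green is not meant.

How it is judged (in metres and radians):
On the way:
1. the block lies fully home on the platform over both pins, the catch still open (horizontal distance between block_base and seat below 0.004 m and z of block_base in the frame of seat below 0.0025 m and angle between the y axis of block_base and the y axis of seat, either way round below 0.06 rad and angle between block_base's own z axis and vertical below 0.04 rad and value of joint catch above 0.9 rad), for 0.2 s.
At the end, for the whole second after the job is handed in: The block's underside lies on the platform (within 2.5 mm), centred on the seat within 4 mm and in line with it within 0.06 rad either way round, upright within 0.04 rad and at rest, and the catch is turned to within 0.15 rad of its locked stop (horizontal distance between block_base and seat below 0.004 m and z of block_base in the frame of seat below 0.0025 m and angle between the y axis of block_base and the y axis of seat, either way round below 0.06 rad and angle between block_base's own z axis and vertical below 0.04 rad and value of joint catch below 0.15 rad and linear speed of block below 0.02 m/s); the robot touches nothing.
It fails at once if the block was forced onto the shaker (pressed with more than 60 N) (contact force between block and mixer above 60 N).
It fails at once if the block was dropped onto the shaker (coming down on the pins or platform faster than 0.4 m/s, as in a fall of 10 to 20 mm or more) (horizontal distance between block_base and seat below 0.05 m and z of block_base in the frame of seat below 0.018 m and linear speed of block above 0.4 m/s).
It fails at once if the block with three large wells was moved by more than 20 mm (distance of spare_center from where it was at the start of the episode above 0.02 m).
It fails at once if the tube rack, the slide box or the beaker was moved by more than 20 mm (distance of any of tube_rack_center, slide_box_center, beaker_center from where it was at the start of the episode above 0.02 m).
It also fails if it takes over 51 s, if anything falls off the work surface, if the arm or the gripper's body presses on something with over 40 N, if the wrist force passes 120 N, or if a joint passes its speed limit or range.

## Working session

There is one attempt and no reset: what is moved stays moved. The work goes in short steps, Python scripts to look and compute and a tool call to move; the robot and the scene stay as the last step left them, time stands still between calls to the robot, and variables do not carry over. Pictures are saved under pics/ and viewed, about 8 in all and at most 12, crops included, and the job is handed in when it is done.

Besides the shell and the picture viewer there is one more tool, called after "Call:" as name(argument=value, ...), one argument or row to a line, values as JSON. play_rows: Moves the arm, as the interface text tells. Its arguments: {"type":"object","properties":{"travel":{"type":"array","items":{"type":"array","items":{"type":"number","minimum":-1,"maximum":1}}},"angular":{"type":"array","items":{"type":"array","items":{"type":"number","minimum":-1,"maximum":1}}},"hand":{"type":"array","items":{"type":"number"}}},"required":["travel","angular","hand"]}

```bash
mkdir -p pics; ls
python3 - <<'E'
from plant import env, grab_frame, get_calibration
import cv2
o=env.observe(); print(o['t'],o['tool_pos'],o['opening'],o['ft_force'],env.grip_depth)
for n in ("scene","top"):
    cv2.imwrite(f"pics/{n}0.png",grab_frame(n)); print(n,get_calibration(n))
print(get_calibration("wrist"))
E
```

```text
pics
0.0 [0.21942283 0.61121907 0.20437085] 0.09412051798140808 [-0.25319467 -0.12490871  0.14265493] -0.0188
scene {'fov_y': 47.529280471871644, 'cx': 251.47745439327227, 'cy': 193.49037084072538, 'k1': 0.05565769718410076, 'R': array([[ 0.35671538,  0.93415956, -0.01000295],
       [ 0.79248571, -0.30825138, -0.52625799],
       [-0.49469236,  0.17979713, -0.85026611]]), 't': array([-0.14557406, -0.37597555,  1.82092528])}
top {'fov_y': 43.70602171863749, 'cx': 247.53993523013082, 'cy': 190.89321478910873, 'k1': -0.17833072553305687, 'R': array([[-0.01298402, -0.99991132,  0.00296195],
       [-0.99128814,  0.01248365, -0.13111819],
       [ 0.13106958, -0.00463859, -0.99136232]]), 't': array([-0.03562247,  0.55196601,  1.43003942])}
{'fov_y': 71.63559677723212, 'cx': 249.88508669424033, 'cy': 187.6376478742862, 'k1': -0.03612133020864464, 'R': array([[ 0.33688109,  0.94154596, -0.00152947],
       [ 0.91332164, -0.32638693,  0.24354702],
       [ 0.22881151, -0.08344328, -0.96988789]]), 't': array([-0.64894273, -0.02632241,  0.39039542])}
```

View pics/top0.png

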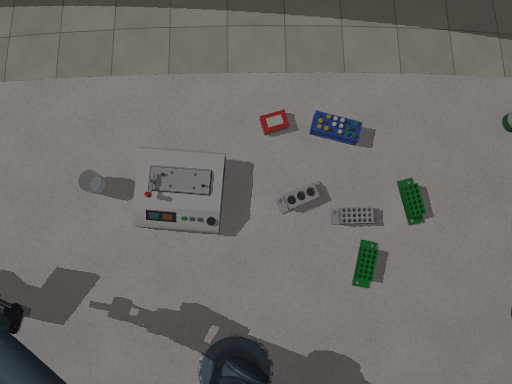

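View pics/scene0.png

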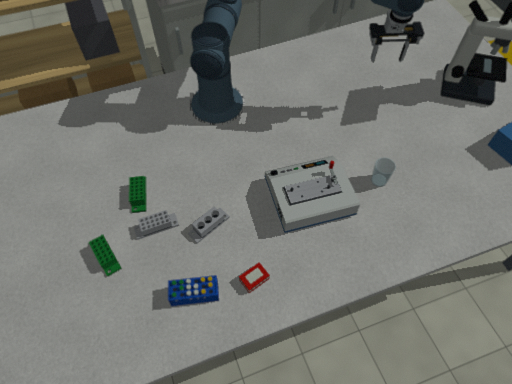

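Top view: 18-well block at about (355,216), three-well block at (302,196), shaker platform at about (180,180) with the red knob at (148,194), and two green decoys. Next I convert these to rough world positions and enlarge the key areas.

```bash
cat > h.py <<'E'
import numpy as np, cv2
from plant import env, grab_frame, get_calibration
def K(c):
    f=192/np.tan(np.radians(c['fov_y']/2)); return f
def ray(c,px):
    f=K(c); d=(np.array(px,float)-[c['cx'],c['cy']])/f; s=d.copy()
    for _ in range(20): s=d/(1+c['k1']*(s@s))
    R=np.array(c['R']); return -R.T@c['t'], R.T@np.array([*s,1])
def at_z(c,px,z):
    o,d=ray(c,px); return o+d*(z-o[2])/d[2]
def proj(c,X):
    X=np.atleast_2d(X)@np.array(c['R']).T+c['t']; s=X[:,:2]/X[:,2:]
    return s*(1+c['k1']*(s**2).sum(1,keepdims=True))*K(c)+[c['cx'],c['cy']]
E
python3 - <<'E'
from h import *
c=get_calibration("top"); im=cv2.imread("pics/top0.png")
for n,p,z in [("block",(357,216),.046),("spare",(302,196),.046),("plat",(180,180),.1),("knob",(148,194),.136),("gr",(366,264),.046),("plat corners",(150,165),.1),("",(212,168),.1),("",(211,196),.1),("",(148,192),.1)]: print(n,at_z(c,p,z).round(3))
a=cv2.resize(im[130:240,125:235],None,fx=5,fy=5,interpolation=cv2.INTER_CUBIC)
cv2.imwrite("pics/c1.png",a)
E
```

```text
block [ 0.469 -0.376  0.046]
spare [ 0.532 -0.208  0.046]
plat [0.578 0.156 0.1  ]
knob [0.533 0.244 0.136]
gr [ 0.322 -0.399  0.046]
plat corners [0.624 0.247 0.1  ]
 [0.613 0.062 0.1  ]
 [0.529 0.065 0.1  ]
 [0.543 0.251 0.1  ]
```

View pics/c1.png

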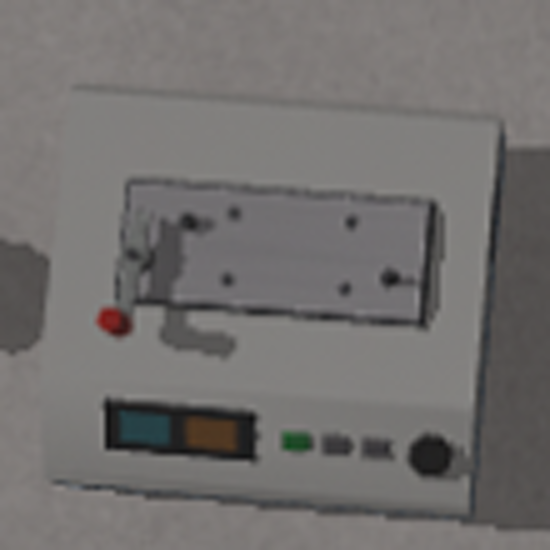

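```bash
cat >> h.py <<'E'
from scipy.spatial.transform import Rotation as Ro
def go(p,yaw=None):
    """units of total travel in present tool axes to p; yaw = wanted world heading (deg) of tool y axis"""
    o=env.observe(); R=np.array(o['eef_rot']).reshape(3,3); T=np.array(o['tool_pos'])
    v=R.T@(np.array(p)-T)/.025
    print("travel units",v.round(3),"norm",np.abs(v).max().round(2))
    if yaw is not None:
        y=np.radians(yaw); Y=np.array([np.cos(y),np.sin(y),0]); Y=Y if Y@R[:,1]>0 else -Y
        Rd=np.c_[np.cross(Y,[0,0,-1]),Y,[0,0,-1]]
        print("turn units",(np.degrees(Ro.from_matrix(R.T@Rd).as_rotvec())/5).round(3))
def st():
    o=env.observe(); print("t",round(o['t'],2),"pos",np.round(o['tool_pos'],4),"F",np.round(o['ft_force'],1),"M",np.round(o['wrist_torque'],2),"op",round(o['opening'],4)); print(np.round(o['joint_pos'],1)); print(np.round(o['eef_rot'],4).tolist())
E
python3 - <<'E'
from h import *
st(); go([.54,.17,.25])
E
```

```text
t 0.1 pos [0.2194 0.6113 0.2045] F [-0.6 -0.2  0.1] M [-0.02 -0.05  0.04] op 0.0945
[ 60.3  14.1  89.3  -0.   76.7 -10. ]
[[-0.9412, 0.338, -0.0008], [0.338, 0.9412, -0.0015], [0.0003, -0.0017, -1.0]]
travel units [-18.034 -12.282  -1.805] norm 18.03
```

Call:
play_rows(
  travel=[
    [-1,-0.68,-0.1],
    [-1,-0.68,-0.1],
    [-1,-0.68,-0.1],
    [-1,-0.68,-0.1],
    [-1,-0.68,-0.1],
    [-1,-0.68,-0.1],
    [-1,-0.68,-0.1],
    [-1,-0.68,-0.1],
    [-1,-0.68,-0.1],
    [-1,-0.68,-0.1],
  ],
  angular=[
    [0,0,0],
    [0,0,0],
    [0,0,0],
    [0,0,0],
    [0,0,0],
    [0,0,0],
    [0,0,0],
    [0,0,0],
    [0,0,0],
    [0,0,0],
  ],
  hand=[0,0,0,0,0,0,0,0,0,0],
)

```text
t: 1.35
tool_pos: [0.3978, 0.3663, 0.2301]
eef_rot: [[-0.941, 0.338, -0.001], [0.338, 0.941, -0.0], [0.0, -0.001, -1.0]]
ft_force: [-0.8, -0.1, -1.3]
opening: 0.0942
```

Call:
play_rows(
  travel=[
    [-1,-0.68,-0.1],
    [-1,-0.68,-0.1],
    [-1,-0.68,-0.1],
    [-1,-0.68,-0.1],
    [-1,-0.68,-0.1],
    [-1,-0.68,-0.1],
    [-1,-0.68,-0.1],
    [-1,-0.68,-0.1],
    [0,0,0],
    [0,0,0],
  ],
  angular=[
    [0,0,0],
    [0,0,0],
    [0,0,0],
    [0,0,0],
    [0,0,0],
    [0,0,0],
    [0,0,0],
    [0,0,0],
    [0,0,0],
    [0,0,0],
  ],
  hand=[0,0,0,0,0,0,0,0,0,0],
)

```text
t: 2.6
tool_pos: [0.5392, 0.1721, 0.25]
eef_rot: [[-0.941, 0.338, -0.001], [0.338, 0.941, 0.0], [0.001, -0.0, -1.0]]
ft_force: [-0.2, -0.6, -0.0]
opening: 0.0939
```

Run:
```python
from h import *
import pickle
st()
c=get_calibration("wrist"); im=grab_frame("wrist"); cv2.imwrite("pics/w1.png",im); pickle.dump(c,open("w1.pkl","wb"))
cv2.imwrite("pics/w1b.png",cv2.resize(im,None,fx=1.5,fy=1.5,interpolation=cv2.INTER_CUBIC))
go([.47,-.376,.25],0)
```

```text
t 2.6 pos [0.5392 0.1721 0.25  ] F [-0.2 -0.6 -0. ] M [ 0.04  0.02 -0.01] op 0.0939
[  6.2   0.8  99.1   0.   80.1 -64. ]
[[-0.9412, 0.3378, -0.0011], [0.3378, 0.9412, 0.0002], [0.0011, -0.0002, -1.0]]
travel units [ -4.796 -21.582   0.   ] norm 21.58
turn units [-8.0000e-03 -8.0000e-03  1.4059e+01]
```

View pics/w1b.png

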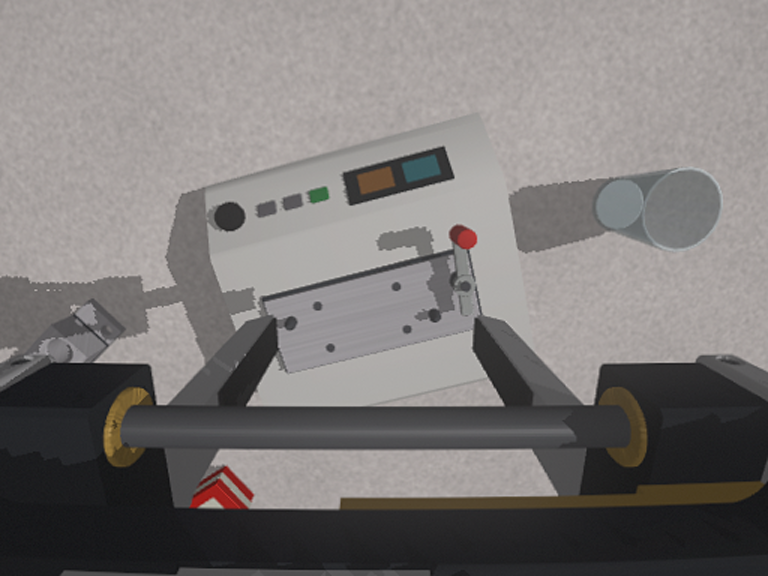

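Wrist view: whole shaker seen; pins near (289,322) and (434,315), knob (463,238), hinge (464,285) at 1.5x scale. I crop for exact pixels.

Run:
```python
from h import *
im=cv2.imread("pics/w1.png")
a=cv2.resize(im[150:255,168:328],None,fx=5,fy=5,interpolation=cv2.INTER_CUBIC)
cv2.imwrite("pics/c2.png",a)
```

```text
(no output)
```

View pics/c2.png

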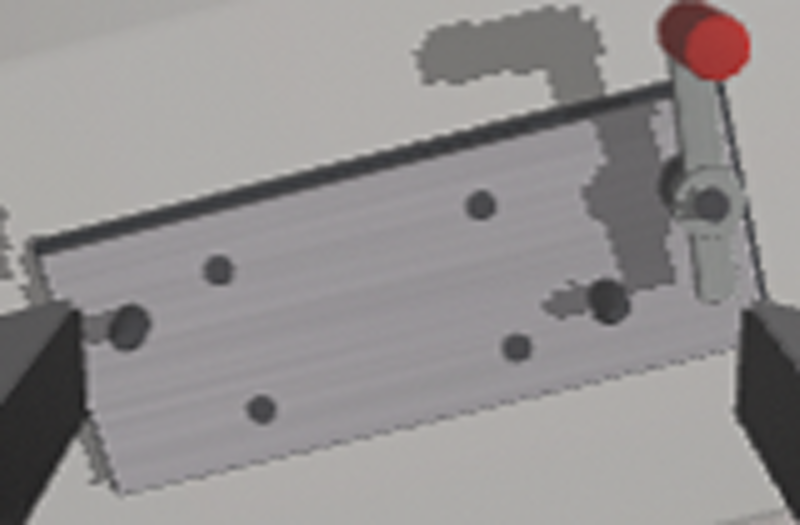

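Call:
play_rows(
  travel=[
    [0,-1,0],
    [0,-1,0],
    [0,-1,0],
    [0,-1,0],
    [0,-1,0],
    [-0.9,-1,0],
    [-0.9,-1,0],
    [-0.9,-1,0],
    [-0.9,-1,0],
    [-0.9,-1,0],
  ],
  angular=[
    [0,0,0],
    [0,0,0],
    [0,0,0],
    [0,0,0],
    [0,0,0],
    [0,0,0],
    [0,0,0],
    [0,0,0],
    [0,0,0],
    [0,0,0],
  ],
  hand=[0.3,0.3,0.3,0.3,0.3,0.3,0.3,0.3,0.3,0.3],
)

```text
t: 3.9
tool_pos: [0.5614, -0.1014, 0.2503]
eef_rot: [[-0.942, 0.337, -0.0], [0.337, 0.942, 0.0], [0.0, 0.0, -1.0]]
ft_force: [0.1, 0.9, 0.1]
opening: 0.0658
```

Call:
play_rows(
  travel=[
    [0,-1,0],
    [0,-1,0],
    [0,-1,0],
    [0,-1,0],
    [0,-1,0],
    [0,-1,0],
    [0,-1,0],
    [0,-1,0],
    [0,-1,0],
    [0,0,0],
  ],
  angular=[
    [0,0,0],
    [0,0,0],
    [0,0,0],
    [0,0,0],
    [0,0,0],
    [0,0,0],
    [0,0,0],
    [0,0,0],
    [0,0,0],
    [0,0,0],
  ],
  hand=[0.3,0.3,0.3,0.3,0.3,0.3,0.3,0.3,0.3,0.3],
)

```text
t: 5.15
tool_pos: [0.4849, -0.3134, 0.2503]
eef_rot: [[-0.941, 0.339, -0.0], [0.339, 0.941, 0.0], [0.0, 0.0, -1.0]]
ft_force: [0.1, 1.0, -0.2]
opening: 0.0658
```

Crop: pin blobs at crop (129,328) and (609,302); platform corners (35,243), (122,492); pivot screw (711,204); knob top (717,46). Fitting the seat while rotating towards the block view.

Run:
```python
from h import *
import pickle
from scipy.optimize import least_squares
c=pickle.load(open("w1.pkl","rb"))
u=lambda x,y:((x+.5)/5-.5+168,(y+.5)/5-.5+150)
obs=[("pinB",(-.012,-.061,.008),u(129,328)),("pinA",(.012,.061,.008),u(609,302)),("cFL",(-.035,-.09,0),u(35,243)),("cBL",(.035,-.09,0),u(122,492)),("piv",(-.012,.089,.020),u(711,204))]
M=np.array([o[1] for o in obs]);P=np.array([o[2] for o in obs])
def W(p): 
    ca,sa=np.cos(p[2]),np.sin(p[2]); return M@np.array([[ca,-sa,0],[sa,ca,0],[0,0,1]]).T+[p[0],p[1],.1]
f=lambda p:(proj(c,W(p))-P).ravel()
r=least_squares(f,[.58,.16,-.07],loss='soft_l1'); print(r.x,np.degrees(r.x[2])); print(f(r.x).reshape(-1,2).round(2))
p2=[(165,.0)]
t=get_calibration("top"); v=lambda x,y:((x+.5)/5-.5+125,(y+.5)/5-.5+130)
for n,q,z in [("pinB",v(391,278),.108),("pinA",v(190,222),.108),("BR",v(438,202),.1),("FR",v(426,325),.1)]: print(n,at_z(t,q,z).round(4))
print(W(r.x).round(4))
kn=at_z(c,u(717,46),.149);print("knob top",kn); ca,sa=np.cos(r.x[2]),np.sin(r.x[2]); d=(kn-W(r.x)[4])[:2]; dl=np.array([[ca,sa],[-sa,ca]])@d; print("knob rel",dl,np.hypot(*dl),"catch",np.arctan2(-dl[0],dl[1]))
go([.47,-.44,.25],0)
```

```text
[ 0.57587214  0.14823586 -0.10980103] -6.291135855025492
[[ 0.21 -1.32]
 [ 1.43  0.27]
 [-6.11  2.13]
 [-7.81  0.3 ]
 [ 1.41 -0.42]]
pinB [0.5604 0.0881 0.108 ]
pinA [0.5953 0.2069 0.108 ]
BR [0.6065 0.061  0.1   ]
FR [0.5335 0.0683 0.1   ]
[[0.5573 0.0889 0.108 ]
 [0.5945 0.2076 0.108 ]
 [0.5312 0.0626 0.1   ]
 [0.6008 0.0549 0.1   ]
 [0.5737 0.238  0.12  ]]
knob top [0.53137922 0.24354981 0.149     ]
knob rel [-0.04266954  0.0008644 ] 0.04267829622924908 catch 1.5505410095558811
travel units [-1.154 -4.969  0.008] norm 4.97
turn units [ 1.0000e-03 -6.0000e-03  1.4039e+01]
```

Call:
play_rows(
  travel=[
    [0,0,0],
    [0,0,0],
    [0,0,0],
    [0,0,0],
    [0,0,0],
    [0,0,0],
    [0,0,0],
    [0,0,0],
    [0,0,0],
    [0,0,0],
  ],
  angular=[
    [0,0,1],
    [0,0,1],
    [0,0,1],
    [0,0,1],
    [0,0,1],
    [0,0,1],
    [0,0,1],
    [0,0,1],
    [0,0,1],
    [0,0,1],
  ],
  hand=[0.3,0.3,0.3,0.3,0.3,0.3,0.3,0.3,0.3,0.3],
)

```text
t: 6.4
tool_pos: [0.4857, -0.3116, 0.2504]
eef_rot: [[-0.345, 0.939, 0.0], [0.939, 0.345, 0.001], [0.001, 0.0, -1.0]]
ft_force: [-0.5, 0.3, 0.4]
opening: 0.0654
```

Call:
play_rows(
  travel=[
    [0,0,0],
    [0,0,0],
    [0,0,0],
    [0,0,0],
    [-1,0,0],
    [-1,0,0],
    [-1,0,0],
    [-1,0,0],
    [-1,0,0],
    [0,0,0],
  ],
  angular=[
    [0,0,1],
    [0,0,1],
    [0,0,1],
    [0,0,1],
    [0,0,0],
    [0,0,0],
    [0,0,0],
    [0,0,0],
    [0,0,0],
    [0,0,0],
  ],
  hand=[0.3,0.3,0.3,0.3,0.3,0.3,0.3,0.3,0.3,0.3],
)

```text
t: 7.65
tool_pos: [0.485, -0.4406, 0.2498]
eef_rot: [[-0.002, 1.0, -0.0], [1.0, 0.002, 0.001], [0.001, -0.0, -1.0]]
ft_force: [0.3, 1.5, 0.2]
opening: 0.0659
```

Run:
```python
from h import *
import pickle
st()
c=get_calibration("wrist"); im=grab_frame("wrist"); cv2.imwrite("pics/w2.png",im); pickle.dump(c,open("w2.pkl","wb"))
q=proj(c,[.469,-.376,.046])[0]; print(q)
x0,y0=int(max(0,q[0]-80)),int(max(0,q[1]-100)); print(x0,y0)
cv2.imwrite("pics/w2b.png",cv2.resize(im[y0:y0+150,x0:x0+160],None,fx=4,fy=4,interpolation=cv2.INTER_CUBIC))
```

```text
t 7.65 pos [ 0.485  -0.4406  0.2498] F [0.3 1.5 0.2] M [-0.06  0.02 -0.03] op 0.0659
[-52.1  12.9  85.9  -0.   81.2 -52.3]
[[-0.0022, 1.0, -0.0004], [1.0, 0.0022, 0.0005], [0.0005, -0.0004, -1.0]]
[238.56465391 124.99208374]
158 24
```

View pics/w2b.png

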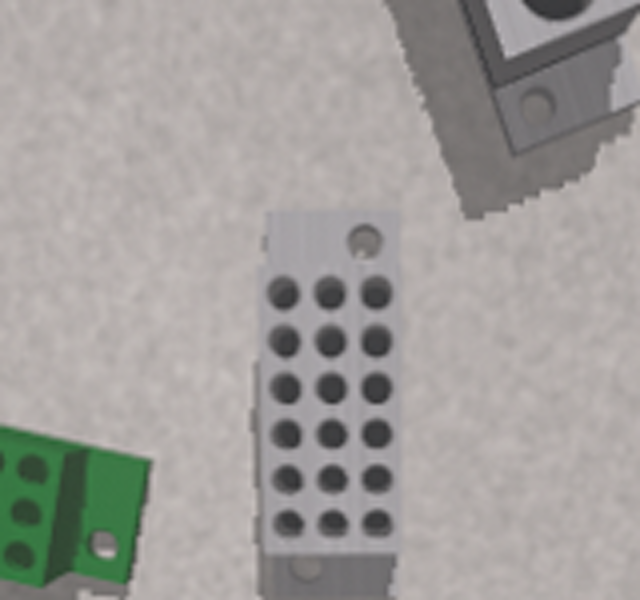

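The 18-well block: ear hole upper at crop (364,241), lower (306,568); wells from (284,293) to (377,523); green decoy lower left, spare upper right. The platform corner misfit is explained by the platform being centred on the mixer (seat is offset 14 mm), so I refit both.

```bash
cat > fit.py <<'E'
from h import *
import pickle
from scipy.optimize import least_squares
def W(p,M,z0):
    ca,sa=np.cos(p[2]),np.sin(p[2]); return np.array(M)@np.array([[ca,-sa,0],[sa,ca,0],[0,0,1]]).T+[p[0],p[1],z0]
def fit(c,M,P,z0,x0):
    f=lambda p:(proj(c,W(p,M,z0))-P).ravel()
    r=least_squares(f,x0,loss='soft_l1'); print("fit",r.x.round(4),"deg",np.degrees(r.x[2]).round(2)); print(f(r.x).reshape(-1,2).round(1).tolist()); return r.x
E
python3 - <<'E'
from fit import *
c=pickle.load(open("w1.pkl","rb"))
u=lambda x,y:((x+.5)/5-.5+168,(y+.5)/5-.5+150)
M=[(-.012,-.061,.008),(.012,.061,.008),(-.035,-.076,0),(.035,-.076,0),(-.012,.089,.020)]
P=np.array([u(129,328),u(609,302),u(35,243),u(122,492),u(711,204)])
s=fit(c,M,P,.1,[.58,.16,-.07])
t=get_calibration("top"); v=lambda x,y:((x+.5)/5-.5+125,(y+.5)/5-.5+130)
fit(t,M[:4]+[(.035,.104,0)],np.array([v(391,278),v(190,222),v(426,325),v(438,202),v(128,181)]),.1,[.58,.16,-.07])
c=pickle.load(open("w2.pkl","rb")); u=lambda x,y:((x+.5)/4-.5+158,(y+.5)/4-.5+24)
P=np.array([u(*q) for q in [(364,241),(306,568),(265,210),(400,210),(262,553),(397,553),(284,293),(376,293),(289,523),(377,523)]])
def f(p):
    a,b=p[3:]; M=[(.012,.061,.01),(-.012,-.061,.01),(-.025,.073,.01),(.025,.073,.01),(-.025,-.05,.046),(.025,-.05,.046),(-a,b,.044),(a,b,.044),(-a,-b,.044),(a,-b,.044)]
    return (proj(c,W(p,M,0))-P).ravel()
r=least_squares(f,[.47,-.376,0,.016,.04],loss='soft_l1'); print(r.x.round(4),np.degrees(r.x[2])); print(f(r.x).reshape(-1,2).round(1).tolist())
go([r.x[0],r.x[1],.07],np.degrees(r.x[2])); go([r.x[0],r.x[1],.013])
E
```

```text
fit [ 0.576   0.146  -0.1034] deg -5.93
[[-1.3, -0.4], [-0.2, 0.6], [2.6, 0.7], [0.8, -1.0], [-0.5, -0.2]]
fit [ 0.5775  0.1446 -0.0905] deg -5.19
[[1.1, 0.1], [0.9, 0.1], [-1.3, -0.7], [-1.6, 0.4], [0.3, 0.1]]
[ 0.4714 -0.3781  0.004   0.0159  0.0398] 0.226879931563533
[[0.2, 0.3], [-0.3, -0.3], [-0.1, -0.4], [-0.0, -0.5], [0.2, -0.1], [0.9, -0.1], [-0.1, 0.2], [-0.1, 0.2], [-0.3, 0.2], [-0.4, 0.2]]
travel units [ 2.447 -0.546  7.198] norm 7.2
turn units [-0.004 -0.01  -0.009]
travel units [ 2.445 -0.546  9.478] norm 9.48
```

Call:
play_rows(
  travel=[
    [0.9,-0.2,0.5],
    [0.9,-0.2,0.5],
    [0.645,-0.146,1],
    [0,0,1],
    [0,0,1],
    [0,0,1],
    [0,0,1],
    [0,0,1],
    [0,0,1],
    [0,0,0.8],
  ],
  angular=[
    [0,0,0],
    [0,0,0],
    [0,0,0],
    [0,0,0],
    [0,0,0],
    [0,0,0],
    [0,0,0],
    [0,0,0],
    [0,0,0],
    [0,0,0],
  ],
  hand=[0.3,0.3,0.3,0.3,0.3,0.3,0.3,0.3,0.3,0.3],
)

```text
t: 8.95
tool_pos: [0.4717, -0.3765, 0.0295]
eef_rot: [[-0.005, 1.0, -0.0], [1.0, 0.005, 0.001], [0.001, -0.0, -1.0]]
ft_force: [0.4, 0.3, -1.2]
opening: 0.0659
```

Call:
play_rows(
  travel=[
    [0,0,0.55],
    [0,0,0],
    [0,0,0],
    [0,0,0],
    [0,0,0],
    [0,0,0],
    [0,0,0],
  ],
  angular=[
    [0,0,0],
    [0,0,0],
    [0,0,0],
    [0,0,0],
    [0,0,0],
    [0,0,0],
    [0,0,0],
  ],
  hand=[0.3,0.3,1,1,1,1,1],
)

```text
t: 9.82
tool_pos: [0.4719, -0.378, 0.0178]
eef_rot: [[-0.004, 1.0, 0.0], [1.0, 0.004, -0.001], [-0.001, 0.0, -1.0]]
ft_force: [-2.7, -0.0, 6.8]
opening: 0.0492
```

Call:
play_rows(
  travel=[
    [0,0,-0.5],
    [0,0,-1],
    [0,0,-1],
    [0,0,-1],
    [0,0,-1],
    [0,0,-1],
    [0,0,-1],
    [0,0,-1],
    [0,0,-1],
    [0,0,0],
  ],
  angular=[
    [0,0,0],
    [0,0,0],
    [0,0,0],
    [0,0,0],
    [0,0,0],
    [0,0,0],
    [0,0,0],
    [0,0,0],
    [0,0,0],
    [0,0,0],
  ],
  hand=[1,1,1,1,1,1,1,1,1,1],
)

```text
t: 11.08
tool_pos: [0.4724, -0.3777, 0.2307]
eef_rot: [[-0.004, 1.0, 0.003], [1.0, 0.004, -0.002], [-0.002, 0.003, -1.0]]
ft_force: [0.3, -0.9, -6.5]
opening: 0.0498
```

Run:
```python
from h import *
st(); go([.5765,.145,.225],-5.6)
```

```text
t 11.07 pos [ 0.4724 -0.3777  0.2307] F [ 0.3 -0.9 -6.5] M [-0.04  0.04 -0.04] op 0.0498
[-49.4   6.8  94.9   0.   78.2 -49.6]
[[-0.0043, 1.0, 0.0025], [1.0, 0.0043, -0.0022], [-0.0023, 0.0025, -1.0]]
travel units [20.891  4.255  0.193] norm 20.89
turn units [0.03  0.024 1.17 ]
```

Call:
play_rows(
  travel=[
    [1,0.1,0],
    [1,0.1,0],
    [1,0.1,0],
    [1,0.1,0],
    [1,0.1,0],
    [1,0.1,0],
    [1,0.1,0],
    [1,0.1,0],
    [1,0.1,0],
    [1,0.1,0],
  ],
  angular=[
    [0,0,0],
    [0,0,0],
    [0,0,0],
    [0,0,0],
    [0,0,0],
    [0,0,0],
    [0,0,0],
    [0,0,0],
    [0,0,0],
    [0,0,0],
  ],
  hand=[1,1,1,1,1,1,1,1,1,1],
)

```text
t: 12.32
tool_pos: [0.4955, -0.1253, 0.2293]
eef_rot: [[-0.005, 1.0, 0.0], [1.0, 0.005, -0.0], [-0.0, 0.0, -1.0]]
ft_force: [0.8, -0.4, -5.6]
opening: 0.0501
```

Call:
play_rows(
  travel=[
    [1,0.1,0],
    [1,0.1,0],
    [1,0.1,0],
    [1,0.1,0],
    [1,0.1,0],
    [1,0.1,0],
    [0,0,0],
    [0,0,0],
    [0,0,0],
    [0,0,0],
  ],
  angular=[
    [0,0,0],
    [0,0,0],
    [0,0,0],
    [0,0,0],
    [0,0,0],
    [0,0,0],
    [0,0,0.58],
    [0,0,0.58],
    [0,0,0],
    [0,0,0],
  ],
  hand=[1,1,1,1,1,1,1,1,1,1],
)

```text
t: 13.58
tool_pos: [0.5098, 0.0233, 0.2293]
eef_rot: [[0.096, 0.995, 0.0], [0.995, -0.096, 0.0], [0.0, 0.0, -1.0]]
ft_force: [-0.1, -0.5, -6.6]
opening: 0.0499
```

Run:
```python
from h import *
import pickle
st()
c=get_calibration("wrist"); im=grab_frame("wrist"); cv2.imwrite("pics/w3.png",im); pickle.dump(c,open("w3.pkl","wb"))
for p in ([.5595,.083,.1],[.596,.206,.1],[.5765,.145,.1]): print(proj(c,p))
x0,y0=190,20
cv2.imwrite("pics/w3b.png",cv2.resize(im[y0:y0+200,x0:x0+260],None,fx=3,fy=3,interpolation=cv2.INTER_CUBIC))
```

```text
t 13.57 pos [0.5098 0.0233 0.2293] F [-0.1 -0.5 -6.6] M [-0.06  0.1   0.01] op 0.0499
[-10.1  -6.2 108.1   0.   78.1  -4.6]
[[0.0957, 0.9954, 0.0002], [0.9954, -0.0957, 0.0], [0.0, 0.0002, -1.0]]
[[288.31058476 126.41426739]]
[[315.73959265   2.93411154]]
[[300.35221021  66.78649237]]
```

View pics/w3b.png

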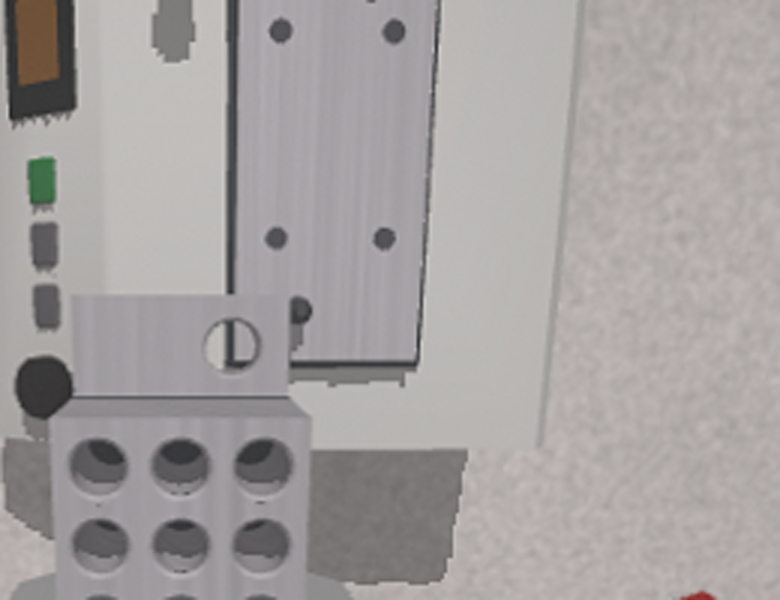

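Held block sits squarely in the grip; pin B visible at crop (299,310), pin A just out of the picture. Shifting for a view of both pins.

Call:
play_rows(
  travel=[
    [0.7,-0.6,0],
    [0.7,-0.6,0],
    [0.6,-0.4,0],
    [0,0,0],
    [0,0,0],
  ],
  angular=[
    [0,0,0],
    [0,0,0],
    [0,0,0],
    [0,0,0],
    [0,0,0],
  ],
  hand=[1,1,1,1,1],
)

```text
t: 14.25
tool_pos: [0.4752, 0.0766, 0.2294]
eef_rot: [[0.096, 0.995, 0.001], [0.995, -0.096, -0.0], [-0.0, 0.001, -1.0]]
ft_force: [-0.7, -0.2, -5.9]
opening: 0.0497
```

Run:
```python
from h import *
import pickle
st()
c=get_calibration("wrist"); im=grab_frame("wrist"); cv2.imwrite("pics/w4.png",im); pickle.dump(c,open("w4.pkl","wb"))
for p in ([.5595,.083,.1],[.596,.206,.1],[.5765,.145,.1]): print(proj(c,p))
x0,y0=250,15
cv2.imwrite("pics/w4b.png",cv2.resize(im[y0:y0+175,x0:x0+180],None,fx=4,fy=3.4,interpolation=cv2.INTER_CUBIC))
```

```text
t 14.25 pos [0.4752 0.0766 0.2294] F [-0.7 -0.2 -5.9] M [-0.03  0.   -0.02] op 0.0497
[ -4.4 -10.6 111.9  -0.   78.6   1.2]
[[0.0963, 0.9954, 0.0006], [0.9954, -0.0963, -0.0004], [-0.0004, 0.0007, -1.0]]
[[320.21338981 169.61910738]]
[[349.80443166  54.58276986]]
[[333.38086122 114.23263169]]
```

View pics/w4b.png

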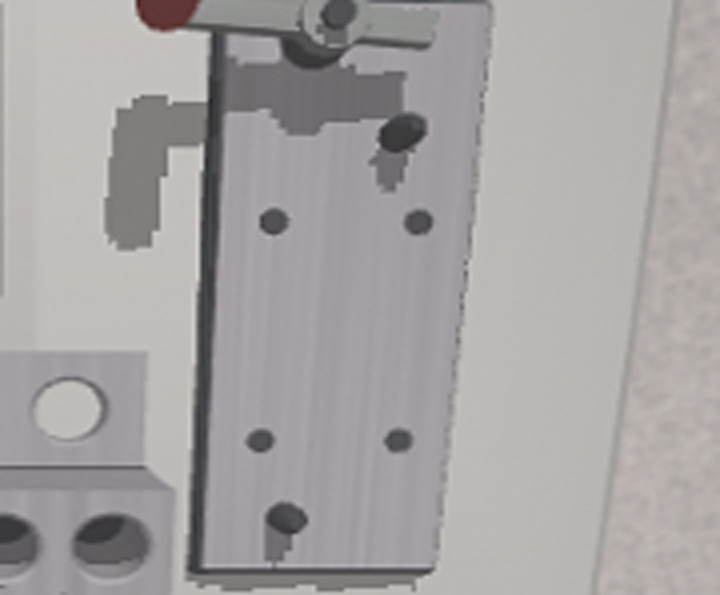

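Both pins seen: B blob at (287,519), A at (402,132), platform corners (200,570), (434,570), (490,2); held block's hole at (68,409). Fit the seat, and check camera bias with the held hole.

Run:
```python
from fit import *
c=pickle.load(open("w4.pkl","rb")); u=lambda x,y:((x+.5)/4-.5+250,(y+.5)/3.4-.5+15)
M=[(-.012,-.061,.007),(.012,.061,.007),(-.035,-.076,0),(.035,-.076,0),(.035,.104,0)]
P=np.array([u(287,519),u(402,132),u(200,570),u(434,570),u(490,2)])
s=fit(c,M,P,.1,[.58,.145,-.1]); fit(c,M[:2],P[:2],.1,s); fit(c,M[2:],P[2:],.1,s)
o=env.observe(); R=np.array(o['eef_rot']); T=np.array(o['tool_pos']); yaw=np.arctan2(R[1,1],R[0,1])
h=W([T[0],T[1],yaw],[(.012,.061,.01)],T[2]-.0178)
q=u(68,409); print("held hole pred",proj(c,h),"seen",q,"world err mm",(at_z(c,q,h[0,2])-h[0])*1e3, "yaw",np.degrees(yaw))
# also scene w1 refit with pins only
c1=pickle.load(open("w1.pkl","rb"));u1=lambda x,y:((x+.5)/5-.5+168,(y+.5)/5-.5+150)
fit(c1,M[:2],np.array([u1(129,328),u1(609,302)]),.1,s)
```

```text
fit [ 0.5763  0.1434 -0.0903] deg -5.18
[[-0.1, 2.9], [0.1, 2.7], [0.1, -0.7], [-0.2, -1.0], [0.1, -0.9]]
fit [ 0.5765  0.1463 -0.0892] deg -5.11
[[-0.1, 0.4], [0.1, -0.3]]
fit [ 0.5763  0.1424 -0.0898] deg -5.15
[[0.1, 0.1], [-0.2, -0.2], [0.0, 0.1]]
held hole pred [[267.18247394 134.91442714]] seen (266.625, 134.94117647058823) world err mm [-0.3860865   0.01820259  0.        ] yaw -5.55667987464207
fit [ 0.5765  0.1468 -0.0918] deg -5.26
[[-0.4, 0.0], [0.4, -0.0]]
```

Run:
```python
from h import *
go([.5766,.1466,.2294],-5.2)
```

```text
travel units [ 3.189e+00  3.762e+00 -1.000e-03] norm 3.76
turn units [ 0.006  0.003 -0.071]
```

Call:
play_rows(
  travel=[
    [0.8,0.9,0],
    [0.8,0.9,0],
    [0.8,0.9,0],
    [0.79,1.0,0],
    [0,0.06,0],
    [0,0,0.8],
    [0,0,0.8],
    [0,0,0.8],
    [0,0,0.8],
    [0,0,0.3],
  ],
  angular=[
    [0,0,0],
    [0,0,0],
    [0,0,0],
    [0,0,0],
    [0,0,-0.07],
    [0,0,0],
    [0,0,0],
    [0,0,0],
    [0,0,0],
    [0,0,0],
  ],
  hand=[1,1,1,1,1,1,1,1,1,1],
)

```text
t: 15.55
tool_pos: [0.5751, 0.1466, 0.1394]
eef_rot: [[0.091, 0.996, -0.003], [0.996, -0.091, -0.0], [-0.001, -0.003, -1.0]]
ft_force: [-0.0, 0.2, -5.7]
opening: 0.0498
```

Call:
play_rows(
  travel=[
    [0,0,0],
    [0,0,0],
  ],
  angular=[
    [0,0,0],
    [0,0,0],
  ],
  hand=[1,1],
)

```text
t: 15.8
tool_pos: [0.5771, 0.1468, 0.1428]
eef_rot: [[0.091, 0.996, 0.002], [0.996, -0.091, 0.0], [0.0, 0.002, -1.0]]
ft_force: [0.4, -0.1, -5.8]
opening: 0.0502
```

Run:
```python
from h import *
st(); go([.5766,.1466,.136],-5.2)
c=get_calibration("wrist"); im=grab_frame("wrist"); cv2.imwrite("pics/w5.png",im)
cv2.imwrite("pics/w5b.png",cv2.resize(im[0:230,150:380],None,fx=2.6,fy=2.6,interpolation=cv2.INTER_CUBIC))
```

```text
t 15.8 pos [0.5771 0.1468 0.1428] F [ 0.4 -0.1 -5.8] M [-0.05  0.05 -0.  ] op 0.0502
[  3.4  10.4 100.4   0.   69.1   8.6]
[[0.0907, 0.9959, 0.002], [0.9959, -0.0907, 0.0001], [0.0003, 0.002, -1.0]]
travel units [-0.011 -0.021  0.27 ] norm 0.27
turn units [ 0.023 -0.004 -0.001]
```

View pics/w5b.png

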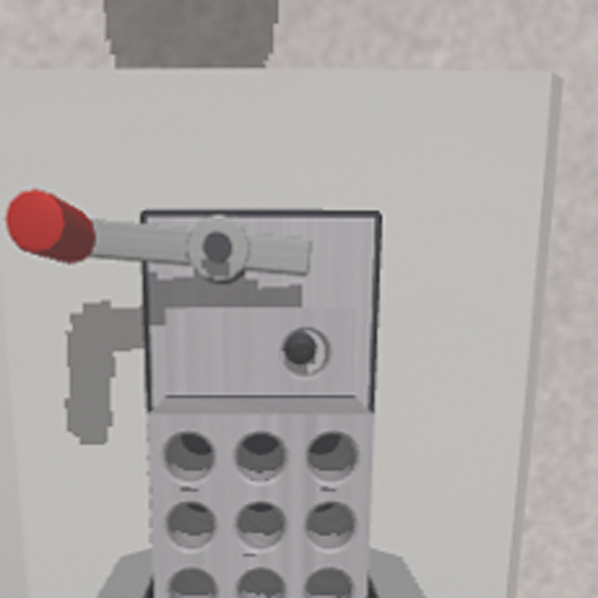

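The pin shows within the hole, and the offset matches the parallax. Lowering slowly.

Call:
play_rows(
  travel=[
    [0,-0.02,0.15],
    [0,0,0.15],
    [0,0,0.15],
    [0,0,0.1],
    [0,0,0],
  ],
  angular=[
    [0,0,0],
    [0,0,0],
    [0,0,0],
    [0,0,0],
    [0,0,0],
  ],
  hand=[1,1,1,1,1],
)

```text
t: 16.48
tool_pos: [0.5756, 0.1468, 0.1275]
eef_rot: [[0.091, 0.996, -0.001], [0.996, -0.091, -0.0], [-0.0, -0.001, -1.0]]
ft_force: [-0.1, -0.4, -6.2]
opening: 0.0497
```

Call:
play_rows(
  travel=[
    [0,0,0.1],
    [0,0,0.1],
    [0,0,0.08],
    [0,0,0],
  ],
  angular=[
    [0,0,0],
    [0,0,0],
    [0,0,0],
    [0,0,0],
  ],
  hand=[1,1,1,1],
)

```text
t: 16.98
tool_pos: [0.5759, 0.1469, 0.1208]
eef_rot: [[0.091, 0.996, 0.0], [0.996, -0.091, 0.0], [0.0, 0.0, -1.0]]
ft_force: [1.4, 0.3, -6.0]
opening: 0.0497
```

Run:
```python
from h import *
st(); go([.5766,.1466,.118],-5.2)
```

```text
t 16.98 pos [0.5759 0.1469 0.1208] F [ 1.4  0.3 -6. ] M [ 0.05 -0.08 -0.11] op 0.0497
[  3.4  11.8 101.2   0.   66.9   8.6]
[[0.0908, 0.9959, 0.0002], [0.9959, -0.0908, 0.0001], [0.0001, 0.0002, -1.0]]
travel units [-0.008  0.028  0.114] norm 0.11
turn units [ 0.002 -0.002 -0.002]
```

Call:
play_rows(
  travel=[
    [0,0.02,0.05],
    [0,0,0.04],
    [0,0,0.03],
    [0,0,0],
    [0,0,0],
  ],
  angular=[
    [0,0,0],
    [0,0,0],
    [0,0,0],
    [0,0,0],
    [0,0,0],
  ],
  hand=[1,1,1,1,1],
)

```text
t: 17.6
tool_pos: [0.5763, 0.1467, 0.1179]
eef_rot: [[0.091, 0.996, -0.0], [0.996, -0.091, -0.0], [-0.0, -0.0, -1.0]]
ft_force: [0.8, 0.3, -5.9]
opening: 0.0495
```

Call:
play_rows(
  travel=[
    [0,0,0.02],
    [0,0,0.02],
    [0,0,0],
  ],
  angular=[
    [0,0,0],
    [0,0,0],
    [0,0,0],
  ],
  hand=[1,1,1],
)

```text
t: 17.98
tool_pos: [0.5764, 0.1468, 0.1178]
eef_rot: [[0.091, 0.996, 0.0], [0.996, -0.091, -0.0], [-0.0, 0.0, -1.0]]
ft_force: [-3.5, -0.2, 2.4]
opening: 0.05
```

Contact at exactly the expected height (base 0.100) with about 8 N. Release and rise.

Call:
play_rows(
  travel=[
    [0,0,0],
    [0,0,0],
    [0,0,0],
    [0,0,0],
    [0,0,-0.5],
    [0,0,-1],
    [0,0,-1],
    [0,0,-1],
    [0,0,-0.7],
    [0,0,0],
  ],
  angular=[
    [0,0,0],
    [0,0,0],
    [0,0,0],
    [0,0,0],
    [0,0,0],
    [0,0,0],
    [0,0,0],
    [0,0,0],
    [0,0,0],
    [0,0,0],
  ],
  hand=[0.3,0.3,0.3,0.3,0.3,0.3,0.3,0.3,0.3,0.3],
)

```text
t: 19.23
tool_pos: [0.5773, 0.1468, 0.224]
eef_rot: [[0.091, 0.996, 0.004], [0.996, -0.091, 0.0], [0.001, 0.004, -1.0]]
ft_force: [0.9, -0.3, -0.1]
opening: 0.0656
```

Run:
```python
from h import *
import pickle
st(); c=get_calibration("wrist"); im=grab_frame("wrist"); cv2.imwrite("pics/w6.png",im); pickle.dump(c,open("w6.pkl","wb"))
cv2.imwrite("pics/w6b.png",cv2.resize(im[40:240,150:370],None,fx=3,fy=3,interpolation=cv2.INTER_CUBIC))
```

```text
t 19.23 pos [0.5773 0.1468 0.224 ] F [ 0.9 -0.3 -0.1] M [-0.04  0.08  0.01] op 0.0656
[ 3.4  5.8 96.6 -0.  77.4  8.6]
[[0.0907, 0.9959, 0.0036], [0.9959, -0.0907, 0.0002], [0.0005, 0.0035, -1.0]]
```

View pics/w6b.png

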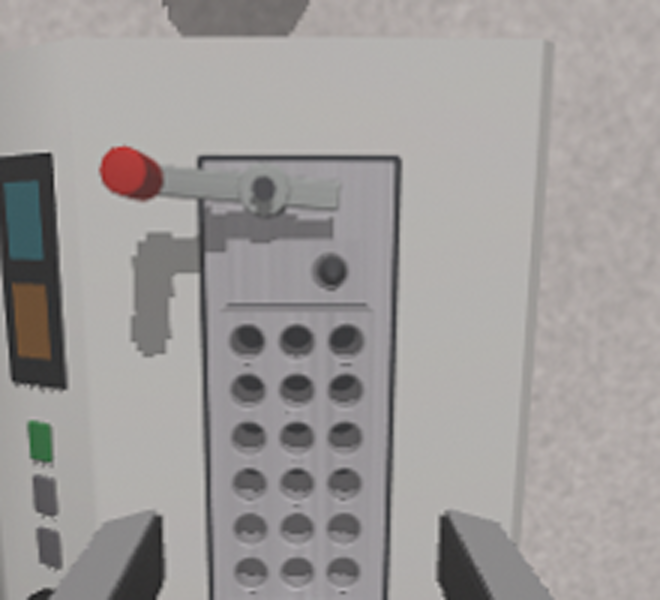

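Block is seated, with pin A showing centred in its hole at (330,271) and the knob top at (123,172). Next I plan a push round the catch's arc with shut fingers.

```bash
cat > arc.py <<'E'
from fit import *
from scipy.optimize import brentq
S=[.5766,.1466,np.radians(-5.2)]; Z=.127
def D(q,hx=.0125,hy=.008,r=.0075):
    g=lambda d:np.hypot(max(0,d*np.cos(q)-hx),max(0,d*np.sin(q)-hy))-r
    return brentq(g,.001,.05) if g(.05)>0 else None
def P(q,extra=0):
    t=np.array([np.cos(q),np.sin(q)]); k=np.array([-.012-.042*np.sin(q),.089+.042*np.cos(q)])
    p=k-(D(abs(q))+extra)*t; return W(S,[(p[0],p[1],0)],Z)[0]
E
python3 - <<'E'
from arc import *
c=pickle.load(open("w6.pkl","rb")); u=lambda x,y:((x+.5)/3-.5+150,(y+.5)/3-.5+40)
k=at_z(c,u(123,172),.149); pv=W(S,[(-.012,.089,.049)],.1)[0]; d=(k-pv)[:2]; a=S[2]; l=np.array([[np.cos(a),np.sin(a)],[-np.sin(a),np.cos(a)]])@d
print("knob",k,l,np.hypot(*l)); q0=np.arctan2(-l[0],l[1]); print("q",q0)
R=np.array(env.observe()['eef_rot']); T=np.array(env.observe()['tool_pos'])
s=P(q0,.01); print("start",s); go(s)
pts=[s]+[P(q) for q in np.arange(1.5,-.01,-.15)]
for i in range(1,len(pts)): print(np.round(1.5-.15*(i-1),2),pts[i].round(4),(R.T@(pts[i]-pts[i-1])/.025).round(2))
E
```

```text
knob [0.5321481  0.24286571 0.149     ] [-0.04099377  0.00284072] 0.04109207358613731
q 1.5016104404743815
start [0.52718466 0.21779908 0.127     ]
travel units [ 2.651 -2.226  3.813] norm 3.81
1.5 [0.5288 0.2277 0.127 ] [0.4  0.03 0.  ]
1.35 [0.5279 0.2341 0.127 ] [ 0.25 -0.06 -0.  ]
1.2 [0.5277 0.2401 0.127 ] [ 0.24 -0.03  0.  ]
1.05 [0.5281 0.2458 0.127 ] [ 0.23 -0.01  0.  ]
0.9 [0.5287 0.251  0.127 ] [0.21 0.   0.  ]
0.75 [0.5299 0.2563 0.127 ] [0.22 0.03 0.  ]
0.6 [0.5328 0.2621 0.127 ] [0.24 0.09 0.  ]
0.45 [0.5373 0.2679 0.127 ] [0.25 0.16 0.  ]
0.3 [0.5435 0.2731 0.127 ] [0.23 0.23 0.  ]
0.15 [0.55   0.2771 0.127 ] [0.18 0.25 0.  ]
0.0 [0.5566 0.28   0.127 ] [0.14 0.25 0.  ]
```

Call:
play_rows(
  travel=[
    [0.9,-0.75,0],
    [0.9,-0.75,0],
    [0.85,-0.73,0],
    [0,0,1],
    [0,0,1],
    [0,0,1],
    [0,0,0.8],
    [0,0,0],
    [0,0,0],
  ],
  angular=[
    [0,0,0],
    [0,0,0],
    [0,0,0],
    [0,0,0],
    [0,0,0],
    [0,0,0],
    [0,0,0],
    [0,0,0],
    [0,0,0],
  ],
  hand=[1,1,1,1,1,1,1,1,1],
)

```text
t: 20.4
tool_pos: [0.5273, 0.2178, 0.1276]
eef_rot: [[0.091, 0.996, 0.001], [0.996, -0.091, 0.0], [0.0, 0.001, -1.0]]
ft_force: [-0.5, 0.8, -0.2]
opening: 0.0001
```

Call:
play_rows(
  travel=[
    [0.2,0,0],
    [0.2,0.03,0],
    [0.25,-0.06,0],
    [0.24,-0.03,0],
    [0.23,-0.01,0],
    [0,0,0],
  ],
  angular=[
    [0,0,0],
    [0,0,0],
    [0,0,0],
    [0,0,0],
    [0,0,0],
    [0,0,0],
  ],
  hand=[1,1,1,1,1,1],
)

```text
t: 21.15
tool_pos: [0.5275, 0.2464, 0.1269]
eef_rot: [[0.09, 0.996, -0.0], [0.996, -0.09, 0.001], [0.001, -0.001, -1.0]]
ft_force: [-0.2, -1.5, 0.3]
opening: 0.0007
```

Call:
play_rows(
  travel=[
    [0.21,0,0],
    [0.22,0.03,0],
    [0.24,0.09,0],
    [0.25,0.16,0],
    [0,0,0],
  ],
  angular=[
    [0,0,0],
    [0,0,0],
    [0,0,0],
    [0,0,0],
    [0,0,0],
  ],
  hand=[1,1,1,1,1],
)

```text
t: 21.78
tool_pos: [0.5366, 0.2691, 0.1268]
eef_rot: [[0.09, 0.996, -0.0], [0.996, -0.09, 0.001], [0.001, -0.001, -1.0]]
ft_force: [-0.5, 1.1, -0.2]
opening: 0.0004
```

Call:
play_rows(
  travel=[
    [0.23,0.23,0],
    [0.18,0.25,0],
    [0.12,0.2,0],
    [0,0,0],
  ],
  angular=[
    [0,0,0],
    [0,0,0],
    [0,0,0],
    [0,0,0],
  ],
  hand=[1,1,1,1],
)

```text
t: 22.28
tool_pos: [0.5557, 0.2801, 0.1271]
eef_rot: [[0.091, 0.996, 0.001], [0.996, -0.091, 0.001], [0.001, 0.001, -1.0]]
ft_force: [-0.2, -0.3, 0.4]
opening: 0.0007
```

Run:
```python
from arc import *
st(); go(P(0.0))
```

```text
t 22.27 pos [0.5557 0.2801 0.1271] F [-0.2 -0.3  0.4] M [-0.04  0.08  0.  ] op 0.0007
[16.3 14.9 96.9  0.  68.2 21.5]
[[0.0909, 0.9959, 0.0014], [0.9959, -0.0909, 0.0007], [0.0008, 0.0013, -1.0]]
travel units [-0.001  0.036  0.006] norm 0.04
```

Call:
play_rows(
  travel=[
    [0,0.05,0],
    [0,0.03,0],
    [0,0,0],
  ],
  angular=[
    [0,0,0],
    [0,0,0],
    [0,0,0],
  ],
  hand=[1,1,1],
)

```text
t: 22.65
tool_pos: [0.5568, 0.2798, 0.1271]
eef_rot: [[0.091, 0.996, 0.0], [0.996, -0.091, 0.0], [0.0, 0.0, -1.0]]
ft_force: [-1.4, 1.3, 0.3]
opening: 0.0005
```

Call:
play_rows(
  travel=[
    [0,0.04,0],
    [0,0.03,0],
    [0,0,0],
  ],
  angular=[
    [0,0,0],
    [0,0,0],
    [0,0,0],
  ],
  hand=[1,1,1],
)

```text
t: 23.02
tool_pos: [0.5577, 0.2797, 0.127]
eef_rot: [[0.091, 0.996, -0.002], [0.996, -0.091, 0.0], [-0.0, -0.002, -1.0]]
ft_force: [-5.5, 1.5, 2.8]
opening: 0.0003
```

Stop felt (5.5 N, slowing). Back off, rise, and look from higher, viewing the catch and block.

Call:
play_rows(
  travel=[
    [0,-0.4,0],
    [0,-0.4,0],
    [0,0,-1],
    [0,0,-1],
    [0,0,-1],
    [-1,0.4,-1],
    [-1,0.4,0],
    [-1,0.5,0],
    [-1,0.3,0],
    [0,0,0],
  ],
  angular=[
    [0,0,0],
    [0,0,0],
    [0,0,0],
    [0,0,0],
    [0,0,0],
    [0,0,0],
    [0,0,0],
    [0,0,0],
    [0,0,0],
    [0,0,0],
  ],
  hand=[1,1,1,1,1,1,1,1,1,1],
)

```text
t: 24.28
tool_pos: [0.5695, 0.1767, 0.227]
eef_rot: [[0.093, 0.996, 0.001], [0.996, -0.093, -0.0], [-0.0, 0.001, -1.0]]
ft_force: [0.4, 0.2, -0.5]
opening: 0.0006
```

Run:
```python
from h import *
import pickle
st(); c=get_calibration("wrist"); im=grab_frame("wrist"); cv2.imwrite("pics/w7.png",im); pickle.dump(c,open("w7.pkl","wb"))
cv2.imwrite("pics/w7b.png",cv2.resize(im[0:230,130:380],None,fx=2.6,fy=2.6,interpolation=cv2.INTER_CUBIC))
```

```text
t 24.27 pos [0.5695 0.1767 0.227 ] F [ 0.4  0.2 -0.5] M [-0.07  0.07 -0.01] op 0.0006
[ 6.4  5.9 96.2 -0.  77.9 11.7]
[[0.0931, 0.9957, 0.0005], [0.9957, -0.0931, -0.0003], [-0.0003, 0.0005, -1.0]]
```

View pics/w7b.png

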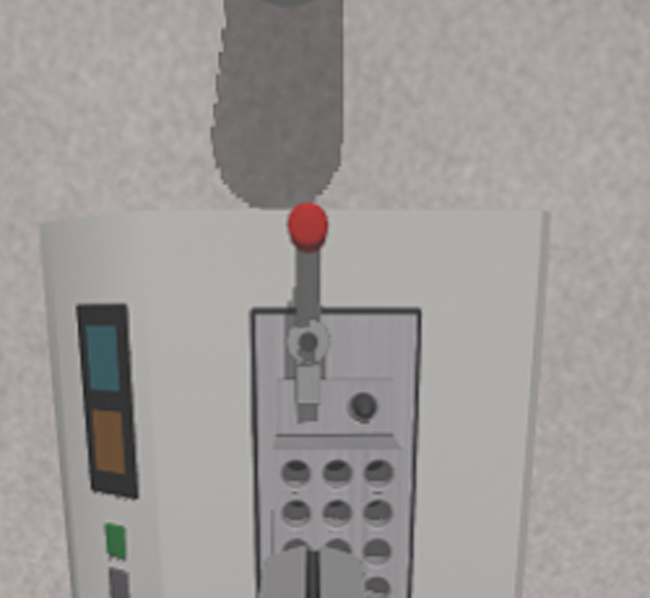

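Run:
```python
from arc import *
c=pickle.load(open("w7.pkl","rb")); u=lambda x,y:((x+.5)/2.6-.5+130,(y+.5)/2.6-.5)
l=at_z(c,u(308,222),.149)-W(S,[(-.012,.089,.049)],.1)[0]; print("catch",np.arctan2(-l[0],l[1])-S[2])
print(env.finish_job())
```

```text
catch -0.023153702468457008
the job is handed in; nothing more can be done
None
```

The 18-well block is on the shaker over both pins and the catch is locked. I handed the job in at about 24 s with the arm clear of everything; no verdict was reported.

**Block:** It first touched the platform at the expected height, with the underside at about 0.100 m and roughly 8 N. I then let go and rose. In the picture afterwards it lay flat, with pin A centred in its ear hole. I did not see pin B again after lowering.

**Catch:** I pushed it round with the shut fingers until the stop resisted, at about 5.5 N. The last picture shows the tongue over the ear, and the catch angle works out at −0.02 rad, which is locked within measuring error.

**Disagreement:** Platform-corner measurements differed from the pin measurements by about 4 mm along the platform. That came from my guess about where the platform is centred, so I used the pins. Two views of the pins agreed within 0.5 mm and 0.2°.

**Other objects:** I felt no contact with the spare block, tube rack, slide box or beaker, but I did not re-measure their positions at the end.

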